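# Load a row of weld mounts into the hardness tester's vise

### The job

Set the odd rectangular mount from the bench behind the row of three on the hardness tester's table, then, with the tool leaned back so that the robot does not touch the tester's head, slide all four as one row along the table into the vise, closed up and fully home against the end stop, without lifting the three or letting the row buckle. Then swing the vise's cam lever fully closed; leave the round mounts, the round reference block and the jar where they are.

Things in the scene. Friction and masses are not known exactly. Their poses are not given: they have to be found in the camera images.
- stop (a point): Middle of the vise's end-stop face, on the surface of the hardness tester's fixed steel table (70 mm above the bench). Its frame serves all offsets below: +y points from the stop out of the vise to the operator side (the row goes in along -y), +x to the lever side, z up. The table spans x -170 to 170, y -75 to 390 mm.
- mouth (a point): Middle of the vise's mouth, on the table, 145 mm out (+y) from stop, same axes. The vise is an open channel along y, 66 mm wide, centred on x = 0: fixed rail on the -x side, sliding jaw on +x, both 22 mm high, from the stop to 10 mm short of the mouth, then leads flared 17 degrees, their tips 81 mm apart, 15 mm past the mouth. Home, the tail of the four is level with the tips.
- tester: The tester: heavy cream machine, fixed. Origin on the bench (z = 0) 70 mm below mouth, same axes as stop. Its column stands behind the vise: x -120 to 120 mm, from 240 mm behind the mouth backwards, 555 mm tall. Beside the jaw a fixed back rail, x 55 to 71 mm, 20 mm high, ends in the lever's boss (x 62 to 98, y -10 to 30 mm from the mouth).
- head: The tester's head, not to be touched; origin and axes of tester. A box hanging over the vise, x -90 to 90 mm, from the column out to y = 5 mm past the mouth (a screen on its front to 10 mm); underside 100 mm, top 300 mm above the table, camera on top to 450 mm. Under it, around 70 mm inside the mouth, the turret's objectives hang down to 54 mm above the table.
- lever (a joint): Cam lever of the vise on a vertical pivot; it closes counter-clockwise seen from above. 0 = open (arm 15 degrees from +x towards +y of stop), 1.31 rad = fully closed, at its limit (arm along +y). Starts at 0 to 0.25. Closing slides the jaw in by 6.5 mm and clamps the mounts. It stays where it is left; 4 to 6 N at the knob moves it.
- pivot (a point): Point on the lever's pivot axis at the grip height of the knob: x 80, y 10, z 62 mm from mouth.
- knob (a point): Middle of the upright black knob at the end of the lever, 100 mm from the pivot axis, 62 mm above the table: a vertical cylinder 22 mm in diameter, free from 36 to 80 mm above the table, standing on the flat steel arm 15 mm wide (top of the arm 36 mm above the table).
- mount1_c (a point): The front one (nearest the mouth) of the row of three rectangular mounts on the tester's table before the vise's mouth (roughly in line with it, small gaps, each a little askew). Black resin block with a ground steel section in its top: 60 mm in its x (across the row), 40 mm in its y (along the row), 32 mm tall, 0.15 to 0.3 kg. Point at its centre, half-way up.
- mount2_c (a point): The middle one of the row of three rectangular mounts on the tester's table before the vise's mouth (roughly in line with it, small gaps, each a little askew). Black resin block with a ground steel section in its top: 60 mm in its x (across the row), 40 mm in its y (along the row), 32 mm tall, 0.15 to 0.3 kg. Point at its centre, half-way up.
- mount3_c (a point): The rear one of the row of three rectangular mounts on the tester's table before the vise's mouth (roughly in line with it, small gaps, each a little askew). Black resin block with a ground steel section in its top: 60 mm in its x (across the row), 40 mm in its y (along the row), 32 mm tall, 0.15 to 0.3 kg. Point at its centre, half-way up.
- mount4_c (a point): The odd fourth mount, equal to the others (60 mm in its x, 40 mm in its y, 32 mm tall, 0.15 to 0.3 kg), standing flat on the bench (z = 0) on the operator side of the tester, turned. Point at its centre, half-way up. It goes behind the rear one with its 60 mm side across the row; a finger's gap left there is closed by the push.
- round1_c (a point): Bystander: round black mount, 40 mm diameter, 30 mm tall, on the bench close to the fourth mount, off its -x end, where it can be in the way of a grasp across the 60 mm. Point at its centre.
- round2_c (a point): Bystander: another round black mount, 40 mm diameter, 30 mm tall, on the tester's table beside the row, on the -x side. Point at its centre.
- refblock_c (a point): Bystander: round steel reference block, 64 mm diameter, 15 mm tall, on the tester's table on the +x side of the row's tail. Point at its centre.
- jar: Bystander: squat pale jar with a grey screw cap, 64 mm diameter, 50 mm tall, on the bench off the +x end of the fourth mount, about 95 mm from its centre. Origin at the centre of its underside.
Things that resemble listed ones, but are neither listed nor needed, are in the scene too. What is shaped like the part that bears mount3_c but green or orange is not meant.

How it is judged:
By the outcome, as a careful person would: the job done as asked, in the order asked, and still so for the second after the job is handed in, with the robot touching nothing.
It also fails if it takes over 72 s, if anything falls off the work surface, if the arm or the gripper's body presses on something with over 40 N, if the wrist force passes 120 N, or if a joint passes its speed limit or range.

### The arm

A 6-joint arm with a two-finger parallel gripper is mounted at the origin on the work surface. World frame = base frame: x ahead of the robot, y to its left, z up, the work surface at z = 0. Lengths are in mm, angles in rad, forces in N, time in s.
With the tool pointing down it reaches from about 300 to 850 mm from the base axis. Payload 4.2 kg.
Tool frame: the origin (TCP) lies at the very end of the fingers, on their centre line; the grasp point (between the pads) lies 19 mm behind it (ctrl.tcp_to_grasp is the distance from the TCP to the grasp point, in mm); z points along the fingers, y is the line along which they close (so a half turn about z gives the same grasp; the last joint's range is limited). The gripper opens to 91 mm and grips with 3 to 60 N. Pads are 32 mm wide; open, the fingers measure 118 mm over their backs; the gripper's body (76 mm by 178 mm) begins 60 mm behind the grasp point.
Start: joints at [1.109, 0.32, 1.565, -0, 1.257, -0.02], TCP at [245.856, 519.806, 213.976] pointing down, gripper open.
Joint ranges: [-3.11, 3.11], [-0.84, 2.01], [0.21, 2.61], [-1.34, 4.49], [0.05, 2.63], [-2.56, 2.56]. Speed limits (rad/s): [2.57, 2.57, 3.14, 3.14, 3.14, 3.14].

### API

Orientations are given as a unit quaternion [x, y, z, w].
In Python, from rig import ctrl gives the robot as it stands. The module is installed in compiled form; this text tells all that it offers.
- The arm moves only by the tool carry_out, never from a script. Its argument "plan" is a list of rows, each a list of 3 entries, a list of its own where there are three numbers: the shift along the tool's x, y, z in cm, then the turn, a rotation vector about the tool's x, y, z in degrees, then the finger opening in cm, from 0 to 9.12. A call has 1 to 20 rows; each row is the pose to reach, as a shift and turn from the pose commanded when the call began, along the tool's axes at that moment; what a row does not reach only later rows make up. A row lasts 1/12 s, in which the tool goes at most 41.7 mm and 7.16 degrees, less where a joint would pass 70% of its speed; a pose out of reach is approached as far as the arm can. A call with a gripper value outside its range is refused whole. The fingers move at their own pace and stop on an object; "newtons" is the grip in N (left out, the last holds). Time passes only in rows, so rows that repeat a pose let the fingers close. It gives the time, the measured TCP pose, the force, the opening and the grip force at its end, in the units of the state.
- ctrl.read_state(): the state, without advancing time (a new reading comes with each control period).
- ctrl.camera(name): name is "scene" or "side" or "wrist"; returns a dict with "image" (480x640x3 uint8, red, green, blue), "range_z" (480x640 float32, mm along the optical axis (not along the pixel's ray), 0 where there is no reading), "fx", "fy", "cx", "cy" (pixels), "R" (3x3) and "t" (3): a world point X has camera coordinates R X + t. Camera axes: x right, y down, z forward; pixel columns grow to the right and rows downward; lengths in mm; the calibration is good to about 2 mm. A picture is of the moment at which its call begins.
- ctrl.hand_in(): hands the job in; it is judged then, once.
The state is a dict: "clock": time; "joint_pos": joint angles; "qd": joint speeds; "effort": joint torques, N m; "eef_pos": TCP position; "orientation": TCP orientation; "ft_force": force on the tool from outside, world axes, zero at the start; "moment": the same for the moment, N m; "finger_gap": finger opening in mm; "grip_force": force on a finger pad.
Only numpy, scipy, OpenCV 4.12 (cv2) and the standard library are available. Lean on these libraries where they do the work, as an engineer would, in place of code of your own. Each camera call takes 0.05 s, during which the arm holds its last target. There are 200 camera calls.

## Working session

There is one attempt and no reset: what is moved stays moved. The work goes in short steps, Python scripts to look and compute and a tool call to move; the robot and the scene stay as the last step left them, time stands still between calls to the robot, and variables do not carry over. Pictures are saved under pics/ and viewed, at most 10 in all, crops included, and the job is handed in when it is done.

Besides the shell and the picture viewer there is one more tool, called after "Call:" as a command line: name --argument value ..., lists and objects as JSON in quotes. carry_out: Moves the arm, as the interface text tells. Its arguments: {"type":"object","properties":{"plan":{"type":"array"},"newtons":{"type":"number"}},"required":["plan"]}

```bash
mkdir -p pics; python3 - <<'E'
from rig import ctrl
import cv2,numpy as np
s=ctrl.read_state()
print(s['clock'],s['eef_pos'],s['orientation'],s['finger_gap'])
for n in ['scene','side','wrist']:
    c=ctrl.camera(n); cv2.imwrite(f'pics/{n}0.png',c['image'][...,::-1]); np.savez(f'{n}0.npz',**c)
    print(n,c['fx'],c['cx'],c['cy'],(-c['R'].T@c['t']).round(),c['R'].round(2).tolist())
E
```

```text
0.0 [245.62858136 519.32461007 213.13741634] [ 2.19103028e-01  9.75701338e-01 -8.49866610e-04 -1.98822481e-04] 91.14049201246839
scene 478.97384898756127 315.4896873047291 250.79772262556642 [1262.  124.  820.] [[-0.02, 1.0, -0.0], [0.65, 0.01, -0.76], [-0.76, -0.02, -0.65]]
side 478.7461046645349 318.56334830470166 241.75965984182324 [654. 239. 927.] [[-0.47, 0.88, -0.0], [0.84, 0.45, -0.31], [-0.27, -0.15, -0.95]]
wrist 353.53287867917226 320.10981163278893 241.51316395977778 [182. 549. 383.] [[0.43, 0.9, -0.0], [0.87, -0.42, 0.25], [0.22, -0.11, -0.97]]
```

View pics/scene0.png

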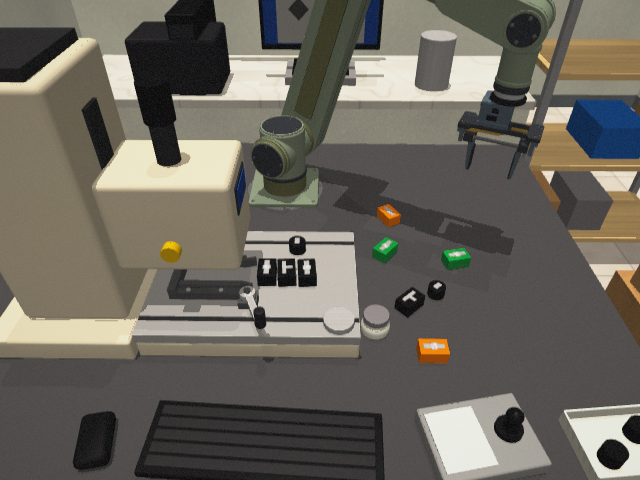

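View pics/side0.png

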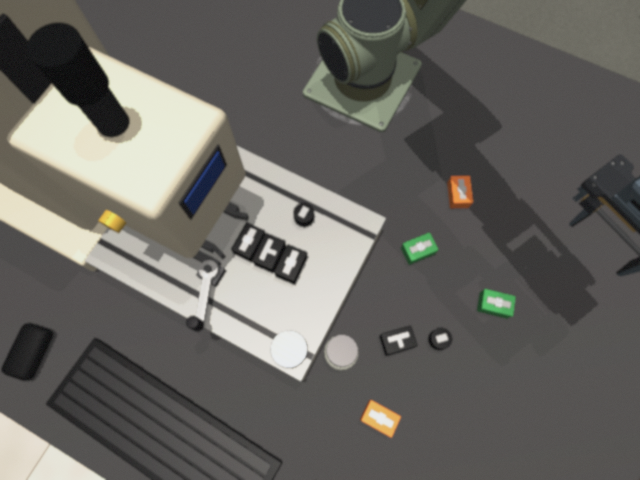

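The scene view shows the row at about (267–307, 271), the odd mount at (409, 301), round1 at (437, 289), the jar at (376, 320) and the knob at (260, 317). The side view shows the row at about (248, 240) to (292, 263), mount4 at (398, 341) and the knob at (195, 323). The stop frame is roughly aligned with the world frame. Next I measure from the range data.

```bash
cat > h.py <<'E'
import numpy as np,cv2
def cloud(c):
    v,u=np.mgrid[:480,:640]; z=c['range_z']
    P=np.stack([(u-c['cx'])/c['fx']*z,(v-c['cy'])/c['fy']*z,z],-1)
    return (P-c['t'])@c['R'], z>0
def blobs(c,zlo,zhi,roi,dark=None,minpix=60):
    P,ok=cloud(c)
    m=ok&(P[...,2]>zlo)&(P[...,2]<zhi)&(P[...,0]>roi[0])&(P[...,0]<roi[1])&(P[...,1]>roi[2])&(P[...,1]<roi[3])
    n,l,st,ce=cv2.connectedComponentsWithStats(m.astype(np.uint8))
    out=[]
    for i in range(1,n):
        if st[i,4]<minpix: continue
        q=P[l==i]; r=cv2.minAreaRect(q[:,:2].astype(np.float32))
        col=np.median(c['image'][l==i],0)
        print(st[i,4],'px',ce[i].round(),'c',np.round(r[0],1),'size',np.round(r[1],1),'ang',round(r[2],1),'z',np.median(q[:,2]).round(1),'col',col)
E
python3 - <<'E'
from h import *
for n in ['side','scene']:
    c=dict(np.load(n+'0.npz')); print(n)
    print('table');blobs(c,60,78,(200,800,-300,350),minpix=2000)
    print('tops');blobs(c,96,108,(250,750,-80,300))
    print('rails');blobs(c,86,96,(250,750,-200,300))
    print('knob');blobs(c,140,156,(400,900,-80,300),minpix=20)
    print('bench');blobs(c,22,40,(250,800,150,500))
    print('ref/jar');blobs(c,79,90,(500,800,0,300));blobs(c,44,56,(250,800,150,500))
E
```

```text
side
table
20431 px [286. 261.] c [476.5  32.7] size [340.6 330.5] ang 0.2 z 69.1 col [212. 209. 200.]
5681 px [149. 268.] c [ 597.7 -143.3] size [ 99.2 240.9] ang 0.2 z 69.1 col [191. 188. 180.]
tops
331 px [303. 212.] c [380.5  58.9] size [39.6 37.2] ang 29.3 z 99.0 col [60. 59. 57.]
1422 px [258. 245.] c [476.5  18.5] size [62.1 86.2] ang 1.5 z 101.1 col [61. 60. 59.]
730 px [290. 262.] c [476.2  85.3] size [60.2 40.1] ang 4.8 z 101.0 col [66.5 64.5 63. ]
617 px [205. 287.] c [590.1 -17.7] size [108.8  33. ] ang 29.1 z 104.9 col [217. 215. 211.]
rails
182 px [234. 210.] c [434.7 -54.3] size [20.5 45.2] ang 0.8 z 90.7 col [57.  57.  56.5]
139 px [212. 247.] c [516.5 -54.4] size [14.  44.6] ang 0.2 z 90.9 col [60. 59. 59.]
249 px [210. 264.] c [546.  -43.2] size [71.6 33.7] ang 63.4 z 89.1 col [75. 74. 72.]
knob
152 px [192. 322.] c [648.8   2.3] size [21.  20.2] ang 39.8 z 148.4 col [60. 57. 58.]
bench
628 px [420. 247.] c [313.1 281.4] size [40.6 61.6] ang 50.6 z 30.9 col [ 87. 173. 101.]
709 px [497. 302.] c [344.3 456.9] size [41.3 60.8] ang 14.1 z 31.0 col [ 87. 175. 102.]
727 
[... 2057 characters left out ...]
433. 347.] c [635.1 351.5] size [61.1 43.6] ang 88.3 z 31.9 col [230. 136.  10.]
131 px [347. 349.] c [645.  174.8] size [ 7.6 48. ] ang 3.7 z 31.1 col [138. 127. 106.]
1685 px [471. 408.] c [784.  390.5] size [ 47.5 190.3] ang 11.3 z 35.4 col [173. 168. 161.]
ref/jar
64 px [287. 281.] c [505.4  42.8] size [ 6.2 37.8] ang 6.3 z 85.0 col [17.  17.  17.5]
68 px [307. 282.] c [504.9  88. ] size [ 7.5 39.7] ang 3.2 z 84.7 col [17. 18. 19.]
628 px [338. 319.] c [610.4 155.4] size [63.2 63.2] ang 3.3 z 85.2 col [206. 199. 192.]
442 px [376. 314.] c [566.6 237. ] size [55.7 56.5] ang 65.8 z 50.3 col [151. 142. 140.]
82 px [348. 343.] c [645.8 174. ] size [ 5.9 46.9] ang 0.4 z 50.4 col [96. 94. 90.]
```

View pics/wrist0.png

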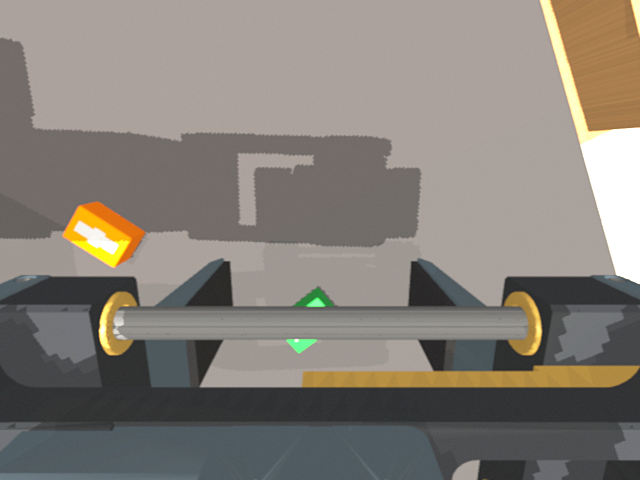

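The wrist view shows only bystander copies (orange at (103, 235), green at (312, 320)) and the gripper. From the range data, in world mm:

| Thing | Position |
|---|---|
| Stop | (476.3, −192) |
| Mouth | y = −47 |
| m3 | (476, 86) |
| m4 | (496.4, 321.5), short axis at 43.3° |
| Knob | (649.5, 2.2) |
| Pivot | (556, −37) |

Next is a helper that converts targets into move units.

```bash
cat >> h.py <<'E'
from scipy.spatial.transform import Rotation as Ro
def tool(yaw,lean=0):
    # x yaw in deg, z down; lean tilts tool z towards world -y... (rotation about world x)
    a=np.radians(yaw); x=np.array([np.cos(a),np.sin(a),0]); z=np.array([0,0,-1.])
    return Ro.from_euler('x',-lean,degrees=True)*Ro.from_matrix(np.stack([x,np.cross(z,x),z],1))
def to(ts,s=None):
    from rig import ctrl
    s=s or ctrl.read_state(); R=Ro.from_quat(s['orientation']); p=s['eef_pos']
    print('t',round(s['clock'],2),'p',p.round(1),'gap',round(s['finger_gap'],1),'x-yaw',np.degrees(np.arctan2(*R.as_matrix()[[1,0],0])).round(1),'zax',R.as_matrix()[:,2].round(3),'F',np.round(s['ft_force'],1),'q',np.round(s['joint_pos'],2))
    for q,T in ts: print(q,'->',(R.inv().apply(np.array(q)-p)/10).round(2),(R.inv()*T).as_rotvec(degrees=True).round(1))
E
python3 -c "
from h import *
to([((496.4,321.5,130),tool(133.3)),((496.4,321.5,6),tool(133.3))])"
```

```text
t 0.15 p [245.7 519.4 213.3] gap 91.3 x-yaw 154.7 zax [-0.001 -0.001 -1.   ] F [ 0.6 -0.4  0.6] q [ 1.11  0.32  1.57  0.    1.26 -0.02]
(496.4, 321.5, 130) -> [-31.13  -7.16   8.34] [-0.1  0.  21.4]
(496.4, 321.5, 6) -> [-31.13  -7.14  20.74] [-0.1  0.  21.4]
```

Call:
carry_out --plan '[[[-3,-0.7,0.8],[0,0,2],8],[[-6,-1.4,1.6],[0,0,4],8],[[-9,-2.1,2.4],[0,0,6],8],[[-12,-2.8,3.2],[0,0,8],7],[[-15,-3.5,4],[0,0,10],7],[[-18,-4.2,4.8],[0,0,12],7],[[-21,-4.9,5.6],[0,0,14],7],[[-24,-5.6,6.4],[0,0,16],7],[[-27,-6.3,7.2],[0,0,18],7],[[-29,-6.8,7.8],[0,0,20],7],[[-31.1,-7.1,8.3],[0,0,21.4],7],[[-31.1,-7.1,8.3],[0,0,21.4],7],[[-31.1,-7.1,8.3],[0,0,21.4],7]]'

```text
clock: 1.23
eef_pos: [496.8, 322.0, 130.3]
orientation: [0.397, 0.918, -0.0, -0.001]
ft_force: [-0.7, -0.2, 0.1]
finger_gap: 69.9
grip_force: 0.0
```

```bash
python3 -c "
from h import *
from rig import ctrl
c=ctrl.camera('wrist');cv2.imwrite('pics/wrist1.png',c['image'][...,::-1])
blobs(c,26,38,(400,600,200,420))
to([((496.4,321.5,6),tool(133.3))])"
```

```text
2306 px [343. 141.] c [455.7 389. ] size [38.6 39.3] ang 42.9 z 28.7 col [73. 70. 69.]
3689 px [319. 241.] c [495.5 320.6] size [40.  60.5] ang 43.0 z 30.8 col [53. 52. 51.]
82 px [291. 345.] c [538.7 238.6] size [29.2  5.1] ang 85.5 z 35.2 col [150. 145. 136.]
94 px [332. 345.] c [565.6 261.9] size [ 5.1 30.2] ang 86.4 z 34.2 col [213.5 208.  184. ]
t 1.28 p [496.3 322.6 130.7] gap 70.3 x-yaw 133.3 zax [-0.001  0.    -1.   ] F [-0.1  0.5 -1. ] q [ 0.56  0.41  1.65  0.    1.09 -0.2 ]
(496.4, 321.5, 6) -> [-0.1  -0.06 12.47] [-0. -0. -0.]
```

Call:
carry_out --newtons 20 --plan '[[[0,-0.1,2.5],[0,0,0],7],[[0,-0.1,5],[0,0,0],7],[[0,-0.1,7.5],[0,0,0],7],[[0,-0.1,9.5],[0,0,0],7],[[0,-0.1,11],[0,0,0],7],[[0,-0.1,12],[0,0,0],7],[[0,-0.1,12.3],[0,0,0],7],[[0,-0.1,12.4],[0,0,0],6],[[0,-0.1,12.4],[0,0,0],5],[[0,-0.1,12.4],[0,0,0],4],[[0,-0.1,12.4],[0,0,0],3],[[0,-0.1,12.4],[0,0,0],3],[[0,-0.1,12.4],[0,0,0],3],[[0,-0.1,12.4],[0,0,0],3]]'

```text
clock: 2.45
eef_pos: [496.2, 322.2, 7.8]
orientation: [0.397, 0.918, 0.001, 0.0]
ft_force: [-0.9, -0.5, 5.7]
finger_gap: 40.0
grip_force: 20.0
```

```bash
python3 -c "
from h import *
to([((496.4,321.5,150),tool(133.3)),((476.4,152,150),tool(180.2)),((476.4,152,77),tool(180.2))])"
```

```text
t 2.45 p [496.2 322.2   7.8] gap 40.0 x-yaw 133.3 zax [ 0.001  0.001 -1.   ] F [-0.9 -0.5  5.7] q [ 0.56  0.54  1.78  0.    0.81 -0.2 ]
(496.4, 321.5, 150) -> [ -0.06  -0.02 -14.22] [ 0.1  0.  -0. ]
(476.4, 152, 150) -> [-11.03 -13.09 -14.23] [  0.1   0.  -46.9]
(476.4, 152, 77) -> [-11.03 -13.1   -6.93] [  0.1   0.  -46.9]
```

Call:
carry_out --plan '[[[0,0,-2],[0,0,0],3],[[0,0,-5],[0,0,0],3],[[0,0,-8],[0,0,0],3],[[0,0,-11],[0,0,0],3],[[0,0,-14],[0,0,0],3],[[-0.8,-1,-14.2],[0,0,-4],3],[[-2,-2.4,-14.2],[0,0,-9],3],[[-3.4,-4,-14.2],[0,0,-15],3],[[-4.8,-5.7,-14.2],[0,0,-21],3],[[-6.2,-7.4,-14.2],[0,0,-27],3],[[-7.6,-9.1,-14.2],[0,0,-33],3],[[-9,-10.7,-14.2],[0,0,-39],3],[[-10.2,-12.1,-14.2],[0,0,-44],3],[[-10.8,-12.8,-14.2],[0,0,-46],3],[[-11,-13.1,-14.2],[0,0,-46.9],3],[[-11,-13.1,-14.2],[0,0,-46.9],3],[[-11,-13.1,-14.2],[0,0,-46.9],3]]'

```text
clock: 3.87
eef_pos: [476.0, 152.4, 148.8]
orientation: [-0.001, 1.0, 0.0, 0.0]
ft_force: [-1.0, 1.1, -2.0]
finger_gap: 40.0
grip_force: 20.0
```

```bash
python3 -c "
from h import *
from rig import ctrl
c=ctrl.camera('scene');cv2.imwrite('pics/scene1.png',c['image'][...,::-1])
blobs(c,96,108,(430,530,-40,120)); 
to([((476.4,152,78),tool(180.2))])"
```

```text
359 px [266. 268.] c [477.3  -3.4] size [61.8 40.2] ang 1.5 z 102.5 col [28. 29. 29.]
364 px [286. 268.] c [476.6  40.4] size [62.4 39.9] ang 4.5 z 102.5 col [30. 30. 30.]
353 px [307. 268.] c [475.5  86.3] size [64.1 39.5] ang 3.8 z 102.3 col [27. 26. 28.]
t 3.92 p [476.1 152.6 148.9] gap 39.6 x-yaw -179.8 zax [ 0.  0. -1.] F [-0.1  0.6 -0.6] q [ 0.29  0.26  1.83  0.    1.05 -1.29]
(476.4, 152, 78) -> [-0.03 -0.07  7.09] [ 0.  0. -0.]
```

View pics/scene1.png

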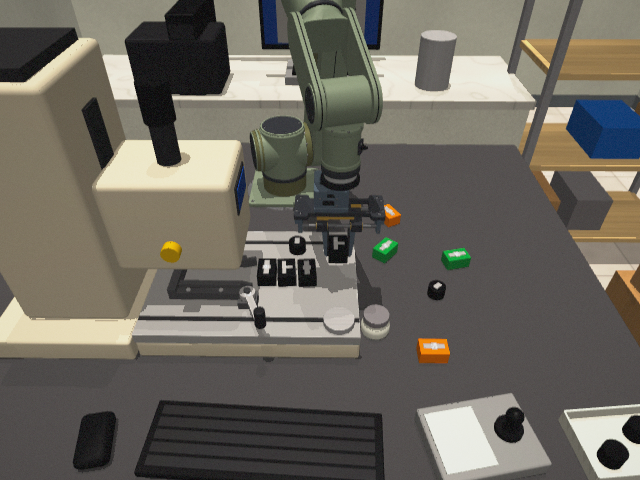

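The picture shows mount4 held squarely at (338, 247), behind the row. Now I lower it, release it gently and lift away.

Call:
carry_out --plan '[[[0,0,1.5],[0,0,0],3],[[0,0,3],[0,0,0],3],[[0,0,4.5],[0,0,0],3],[[0,0,5.7],[0,0,0],3],[[0,0,6.5],[0,0,0],3],[[0,0,6.9],[0,0,0],3],[[0,0,7.1],[0,0,0],3],[[0,0,7.1],[0,0,0],3],[[0,0,7.1],[0,0,0],4.3],[[0,0,7.1],[0,0,0],4.8],[[0,0,7.1],[0,0,0],4.8],[[0,0,6],[0,0,0],4.8],[[0,0,4],[0,0,0],4.8],[[0,0,1],[0,0,0],4.8],[[0,0,-2],[0,0,0],4.8],[[0,0,-3],[0,0,0],4.8]]'

```text
clock: 5.25
eef_pos: [478.4, 152.7, 183.5]
orientation: [-0.002, 1.0, 0.001, 0.004]
ft_force: [0.2, 0.3, 0.6]
finger_gap: 48.2
grip_force: 0.0
```

```bash
python3 -c "
from h import *
from rig import ctrl
blobs(ctrl.camera('scene'),96,108,(430,530,-40,220)); 
blobs(ctrl.camera('side'),96,108,(430,530,-40,220)); 
for L in (28,): to([((476.4,230,170),tool(90,L)),((476.4,230,170),tool(90,-L))]);print(tool(90,L).as_matrix().round(2))"
```

```text
358 px [266. 268.] c [476.7  -3.3] size [65.3 39.6] ang 2.0 z 102.3 col [28. 29. 29.]
367 px [286. 268.] c [476.6  40.4] size [64.1 39.9] ang 4.6 z 102.4 col [30. 30. 31.]
359 px [307. 268.] c [476.2  85.7] size [64.8 39.7] ang 5.1 z 102.5 col [27. 27. 28.]
370 px [337. 269.] c [478.1 153.2] size [62.8 39.8] ang 1.3 z 102.4 col [24. 24. 24.]
631 px [246. 240.] c [476.3  -4.4] size [60.1 40.8] ang 2.4 z 101.1 col [74. 72. 70.]
368 px [265. 258.] c [490.   41.1] size [32.2 40.7] ang 3.7 z 101.1 col [57. 56. 55.]
342 px [287. 270.] c [490.6  86.7] size [31.9 40.2] ang 6.9 z 100.9 col [44.  43.5 42. ]
422 px [319. 286.] c [489.8 153. ] size [40.2 35.2] ang 89.9 z 101.0 col [34.  33.5 33. ]
t 5.35 p [477.5 152.5 181.2] gap 47.7 x-yaw -179.8 zax [ 0.006  0.002 -1.   ] F [-0.5  0.6 -0.2] q [ 0.29  0.23  1.78  0.    1.13 -1.29]
(476.4, 230, 170) -> [0.09 7.75 1.13] [ 22.3 -21.8  88.1]
(476.4, 230, 170) -> [0.09 7.75 1.13] [-21.7  22.1  88.3]
[[ 0.    1.    0.  ]
 [ 0.88  0.   -0.47]
 [-0.47  0.   -0.88]]
```

Call:
carry_out --plan '[[[0,0.6,0],[1.5,-1.5,6],4.8],[[0,1.2,0],[3,-3,12],4],[[0,1.8,0],[4.5,-4.5,18],3],[[0,2.4,0],[6,-6,24],3],[[0,3,0],[7.5,-7.4,30],3],[[0,3.6,0],[9,-8.9,36],3],[[0,4.2,0],[10.6,-10.4,42],3],[[0,4.8,0],[12.1,-11.9,48],3],[[0,5.4,0],[13.6,-13.4,54],3],[[0,6,0],[15.1,-14.9,60],3],[[0,6.6,0.5],[16.6,-16.3,66],3],[[0,7.2,1],[18.1,-17.8,72],3],[[0.1,7.75,1.1],[19.6,-19.3,78],3],[[0.1,7.75,1.1],[21.1,-20.8,84],3],[[0.1,7.75,1.1],[22.3,-21.8,88.1],3],[[0.1,7.75,1.1],[22.3,-21.8,88.1],3],[[0.1,7.75,1.1],[22.3,-21.8,88.1],3],[[0.1,7.75,1.1],[22.3,-21.8,88.1],3]]'

```text
clock: 6.85
eef_pos: [474.2, 229.1, 167.1]
orientation: [0.685, 0.687, -0.174, 0.17]
ft_force: [-0.0, 0.0, -0.3]
finger_gap: 30.0
grip_force: 0.0
```

```bash
python3 -c "
from h import *
T=tool(90.2,28)
to([((476.4,y,z),T) for y,z in ((214,170),(214,82),(190,82),(150,82),(110,82))])"
```

```text
t 6.85 p [474.2 229.1 167.1] gap 30.0 x-yaw 90.3 zax [-0.005 -0.472 -0.882] F [-0.   0.  -0.3] q [ 0.66  0.44  1.6  -0.38  1.43  0.78]
(476.4, 214, 170) -> [-1.47  0.22  0.45] [-0.3  0.2  0.1]
(476.4, 214, 82) -> [2.69 0.28 8.21] [-0.3  0.2  0.1]
(476.4, 190, 82) -> [0.57 0.27 9.34] [-0.3  0.2  0.1]
(476.4, 150, 82) -> [-2.96  0.26 11.23] [-0.3  0.2  0.1]
(476.4, 110, 82) -> [-6.48  0.26 13.12] [-0.3  0.2  0.1]
```

Call:
carry_out --plan '[[[0.5,0.1,1.5],[-0.3,0.2,0],3],[[1,0.2,3],[-0.3,0.2,0],3],[[1.5,0.25,4.6],[-0.3,0.2,0],3],[[2,0.25,6.1],[-0.3,0.2,0],3],[[2.4,0.25,7.3],[-0.3,0.2,0],3],[[2.6,0.25,8],[-0.3,0.2,0],3],[[2.69,0.25,8.21],[-0.3,0.2,0],3],[[2.69,0.25,8.21],[-0.3,0.2,0],3],[[2.2,0.25,8.5],[-0.3,0.2,0],3],[[1.6,0.25,8.8],[-0.3,0.2,0],3],[[1.1,0.25,9.05],[-0.3,0.2,0],3],[[0.7,0.25,9.3],[-0.3,0.2,0],3],[[0.4,0.25,9.45],[-0.3,0.2,0],3],[[0.4,0.25,9.45],[-0.3,0.2,0],3]]'

```text
clock: 8.02
eef_pos: [476.8, 187.8, 83.0]
orientation: [0.685, 0.687, -0.17, 0.171]
ft_force: [-0.4, 0.1, 0.4]
finger_gap: 29.8
grip_force: 0.0
```

```bash
python3 -c "
from h import *
from rig import ctrl
c=ctrl.camera('side');cv2.imwrite('pics/side2.png',cv2.resize(c['image'][150:350,180:420,::-1],(720,600)))
T=tool(90.2,28)
blobs(c,96,108,(430,530,-40,220))
to([((476.4,y,82),T) for y in (180,140,100,60,20,-18)])"
```

```text
1425 px [258. 245.] c [476.4  18.1] size [62.  85.3] ang 1.6 z 101.0 col [60. 60. 58.]
728 px [290. 262.] c [476.   85.2] size [60.6 40.5] ang 4.2 z 101.1 col [66.5 65.  64. ]
747 px [323. 280.] c [477.  152.3] size [60.6 40. ] ang 0.3 z 100.9 col [73. 71. 70.]
t 8.07 p [476.8 188.2  82.9] gap 29.8 x-yaw 90.1 zax [ 0.001 -0.468 -0.884] F [0.1 0.7 0.1] q [ 0.61  0.49  1.76 -0.42  1.21  0.82]
(476.4, 180, 82) -> [-0.68 -0.05  0.46] [ 0.1 -0.1 -0.1]
(476.4, 140, 82) -> [-4.22 -0.06  2.34] [ 0.1 -0.1 -0.1]
(476.4, 100, 82) -> [-7.75 -0.07  4.21] [ 0.1 -0.1 -0.1]
(476.4, 60, 82) -> [-11.29  -0.08   6.08] [ 0.1 -0.1 -0.1]
(476.4, 20, 82) -> [-14.82  -0.09   7.95] [ 0.1 -0.1 -0.1]
(476.4, -18, 82) -> [-18.18  -0.1    9.73] [ 0.1 -0.1 -0.1]
```

View pics/side2.png

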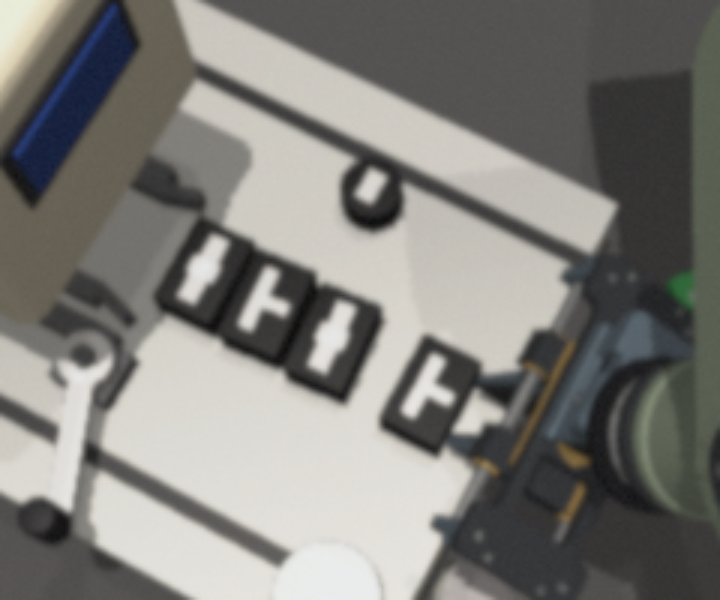

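The crop shows two fingertips at about (500, 380) and (460, 440), square on mount4's tail, with the row ahead of it in line. Now I push slowly.

Call:
carry_out --plan '[[[-0.35,-0.02,0.19],[0,0,0],3],[[-0.7,-0.05,0.38],[0,0,0],3],[[-1.05,-0.05,0.56],[0,0,0],3],[[-1.4,-0.05,0.75],[0,0,0],3],[[-1.75,-0.05,0.94],[0,0,0],3],[[-2.1,-0.05,1.13],[0,0,0],3],[[-2.45,-0.05,1.32],[0,0,0],3],[[-2.8,-0.05,1.5],[0,0,0],3],[[-3.15,-0.05,1.69],[0,0,0],3],[[-3.5,-0.05,1.88],[0,0,0],3],[[-3.85,-0.05,2.07],[0,0,0],3],[[-4.2,-0.05,2.26],[0,0,0],3],[[-4.55,-0.05,2.44],[0,0,0],3],[[-4.9,-0.05,2.63],[0,0,0],3],[[-5.25,-0.05,2.82],[0,0,0],3],[[-5.25,-0.05,2.82],[0,0,0],3]]'

```text
clock: 9.4
eef_pos: [477.2, 129.4, 82.6]
orientation: [0.685, 0.687, -0.169, 0.171]
ft_force: [1.5, 5.0, 1.2]
finger_gap: 29.9
grip_force: 2.4
```

```bash
cat > st.py <<'E'
from h import *
from rig import ctrl
c=ctrl.camera('side');T=tool(90.2,28)
blobs(c,96,108,(430,530,-200,220))
to([((476.4,y,82),T) for y in (100,60,20,-18)])
E
python3 st.py
```

```text
2816 px [267. 249.] c [475.3  34.9] size [161.6  61.9] ang 88.5 z 101.0 col [61. 60. 59.]
t 9.45 p [477.2 129.5  82.6] gap 30.2 x-yaw 90.1 zax [ 0.003 -0.466 -0.885] F [0.3 4.8 1. ] q [ 0.52  0.45  1.84 -0.46  1.15  0.77]
(476.4, 100, 82) -> [-2.58 -0.09  1.43] [ 0.2 -0.2 -0.1]
(476.4, 60, 82) -> [-6.12 -0.1   3.29] [ 0.2 -0.2 -0.1]
(476.4, 20, 82) -> [-9.65 -0.12  5.16] [ 0.2 -0.2 -0.1]
(476.4, -18, 82) -> [-13.02  -0.13   6.93] [ 0.2 -0.2 -0.1]
```

Call:
carry_out --plan '[[[-0.35,-0.02,0.18],[0,0,0],3],[[-0.7,-0.05,0.37],[0,0,0],3],[[-1.05,-0.07,0.55],[0,0,0],3],[[-1.4,-0.09,0.74],[0,0,0],3],[[-1.75,-0.09,0.92],[0,0,0],3],[[-2.1,-0.09,1.11],[0,0,0],3],[[-2.45,-0.09,1.29],[0,0,0],3],[[-2.8,-0.09,1.48],[0,0,0],3],[[-3.15,-0.09,1.67],[0,0,0],3],[[-3.5,-0.1,1.85],[0,0,0],3],[[-3.85,-0.1,2.04],[0,0,0],3],[[-4.2,-0.1,2.22],[0,0,0],3],[[-4.55,-0.1,2.41],[0,0,0],3],[[-4.9,-0.1,2.6],[0,0,0],3],[[-5.25,-0.1,2.8],[0,0,0],3],[[-5.6,-0.1,2.98],[0,0,0],3],[[-5.95,-0.1,3.16],[0,0,0],3],[[-5.95,-0.1,3.16],[0,0,0],3]]'

```text
clock: 10.95
eef_pos: [476.5, 62.1, 82.6]
orientation: [0.685, 0.687, -0.169, 0.171]
ft_force: [1.3, 4.6, 2.4]
finger_gap: 30.3
grip_force: 2.5
```

```bash
python3 st.py
```

```text
2079 px [244. 238.] c [475.2 -12.5] size [122.4  61.2] ang 88.1 z 101.0 col [53. 52. 51.]
t 11.0 p [476.5  62.1  82.6] gap 30.0 x-yaw 90.2 zax [ 0.003 -0.467 -0.884] F [1.2 4.7 2.2] q [ 0.41  0.41  1.91 -0.51  1.08  0.71]
(476.4, 100, 82) -> [ 3.38 -0.   -1.72] [ 0.2 -0.2 -0.1]
(476.4, 60, 82) -> [-0.16 -0.02  0.15] [ 0.2 -0.2 -0.1]
(476.4, 20, 82) -> [-3.7  -0.03  2.01] [ 0.2 -0.2 -0.1]
(476.4, -18, 82) -> [-7.06 -0.04  3.79] [ 0.2 -0.2 -0.1]
```

Call:
carry_out --plan '[[[-0.35,0,0.18],[0,0,0],3],[[-0.7,0,0.37],[0,0,0],3],[[-1.05,0,0.55],[0,0,0],3],[[-1.4,0,0.74],[0,0,0],3],[[-1.75,0,0.92],[0,0,0],3],[[-2.1,0,1.11],[0,0,0],3],[[-2.45,0,1.29],[0,0,0],3],[[-2.8,0,1.48],[0,0,0],3],[[-3.15,0,1.67],[0,0,0],3],[[-3.5,0,1.85],[0,0,0],3],[[-3.85,0,2.04],[0,0,0],3],[[-4.2,0,2.22],[0,0,0],3],[[-4.55,0,2.41],[0,0,0],3],[[-4.9,0,2.6],[0,0,0],3],[[-5.25,0,2.8],[0,0,0],3],[[-5.6,0,2.98],[0,0,0],3],[[-5.95,0,3.16],[0,0,0],3],[[-5.95,0,3.16],[0,0,0],3]]'

```text
clock: 12.5
eef_pos: [476.9, -5.3, 82.6]
orientation: [0.685, 0.687, -0.169, 0.171]
ft_force: [1.5, 6.3, 2.2]
finger_gap: 29.8
grip_force: 2.8
```

```bash
python3 st.py
```

```text
882 px [227. 229.] c [476.3 -46.3] size [54.1 61.8] ang 89.4 z 100.9 col [26. 26. 26.]
t 12.55 p [476.9  -5.2  82.6] gap 30.0 x-yaw 90.1 zax [ 0.004 -0.467 -0.884] F [2.2 6.  2.7] q [ 0.29  0.38  1.97 -0.56  1.01  0.63]
(476.4, 100, 82) -> [ 9.33 -0.01 -4.86] [ 0.2 -0.2 -0.1]
(476.4, 60, 82) -> [ 5.8  -0.03 -3.  ] [ 0.2 -0.2 -0.1]
(476.4, 20, 82) -> [ 2.26 -0.04 -1.13] [ 0.2 -0.2 -0.1]
(476.4, -18, 82) -> [-1.1  -0.06  0.64] [ 0.2 -0.2 -0.1]
```

Call:
carry_out --plan '[[[-0.18,0,0.09],[0,0,0],3],[[-0.35,0,0.19],[0,0,0],3],[[-0.53,0,0.28],[0,0,0],3],[[-0.71,0,0.37],[0,0,0],3],[[-0.88,0,0.47],[0,0,0],3],[[-0.97,0,0.52],[0,0,0],3],[[-1.06,0,0.56],[0,0,0],3],[[-1.06,0,0.56],[0,0,0],3]]'

```text
clock: 13.22
eef_pos: [477.1, -16.6, 82.5]
orientation: [0.685, 0.688, -0.168, 0.171]
ft_force: [0.0, 7.6, 2.9]
finger_gap: 29.9
grip_force: 3.8
```

```bash
python3 st.py
```

```text
679 px [224. 228.] c [475.7 -51.8] size [63.2 43.4] ang 1.1 z 100.8 col [31. 31. 30.]
t 13.27 p [477.1 -16.6  82.5] gap 29.7 x-yaw 90.1 zax [ 0.004 -0.466 -0.885] F [0.4 7.2 3.9] q [ 0.26  0.38  1.98 -0.57  1.    0.62]
(476.4, 100, 82) -> [10.34 -0.02 -5.39] [ 0.2 -0.2 -0.1]
(476.4, 60, 82) -> [ 6.81 -0.04 -3.52] [ 0.2 -0.2 -0.1]
(476.4, 20, 82) -> [ 3.27 -0.05 -1.66] [ 0.2 -0.2 -0.1]
(476.4, -18, 82) -> [-0.1  -0.07  0.11] [ 0.2 -0.2 -0.1]
```

Still only sliding friction; a few more millimetres in fine steps until the stop takes the load.

Call:
carry_out --plan '[[[-0.09,0,0.05],[0,0,0],3],[[-0.13,0,0.07],[0,0,0],3],[[-0.18,0,0.09],[0,0,0],3],[[-0.22,0,0.12],[0,0,0],3],[[-0.22,0,0.12],[0,0,0],3]]'

```text
clock: 13.68
eef_pos: [477.2, -17.9, 82.5]
orientation: [0.686, 0.687, -0.167, 0.17]
ft_force: [0.2, 13.1, 6.7]
finger_gap: 30.1
grip_force: 6.5
```

Call:
carry_out --plan '[[[-0.09,0,0.05],[0,0,0],3],[[-0.18,0,0.09],[0,0,0],3],[[-0.26,0,0.14],[0,0,0],3],[[-0.26,0,0.14],[0,0,0],3],[[-0.26,0,0.14],[0,0,0],3]]'

```text
clock: 14.1
eef_pos: [477.4, -18.3, 82.4]
orientation: [0.687, 0.687, -0.165, 0.169]
ft_force: [-4.2, 24.6, 10.8]
finger_gap: 30.2
grip_force: 12.0
```

```bash
python3 st.py
```

```text
638 px [224. 228.] c [477.  -52.6] size [41.3 60.9] ang 89.9 z 101.0 col [34. 33. 32.]
t 14.15 p [477.4 -18.3  82.5] gap 29.9 x-yaw 89.9 zax [ 0.006 -0.459 -0.888] F [-3.7 24.6 10.8] q [ 0.25  0.37  1.98 -0.56  0.99  0.61]
(476.4, 100, 82) -> [10.53 -0.08 -5.39] [ 0.3 -0.7 -0.3]
(476.4, 60, 82) -> [ 6.98 -0.09 -3.56] [ 0.3 -0.7 -0.3]
(476.4, 20, 82) -> [ 3.43 -0.1  -1.72] [ 0.3 -0.7 -0.3]
(476.4, -18, 82) -> [ 0.05 -0.1   0.03] [ 0.3 -0.7 -0.3]
```

The row is home: the force rose to 25 N with no further motion and the tail is at y ≈ −32. I back off along +y, then rise, keeping the lean because it keeps the arm clear of the head.

Call:
carry_out --plan '[[[0.5,0,-0.27],[0,0,0],3],[[1.5,0,-0.8],[0,0,0],3],[[2.7,0,-1.4],[0,0,0],3],[[4,0,-2.1],[0,0,0],3],[[5.3,0,-2.8],[0,0,0],3],[[4.8,0,-4.2],[0,0,0],4],[[3.8,0,-6],[0,0,0],5],[[2.8,0,-8],[0,0,0],6],[[1.6,0,-10.2],[0,0,0],6],[[0.5,0,-12.2],[0,0,0],6],[[-0.3,0,-13.4],[0,0,0],6],[[-0.3,0,-13.4],[0,0,0],6],[[-0.3,0,-13.4],[0,0,0],6]]'

```text
clock: 15.23
eef_pos: [475.4, 36.6, 201.8]
orientation: [0.685, 0.687, -0.171, 0.171]
ft_force: [0.7, -0.4, -0.9]
finger_gap: 60.2
grip_force: 0.0
```

```bash
python3 -c "
from h import *
from rig import ctrl
c=ctrl.camera('side')
cv2.imwrite('pics/side3.png',cv2.resize(c['image'][150:350,130:370,::-1],(720,600)))
blobs(c,96,108,(430,530,-200,220));print('k');blobs(c,140,156,(500,750,-80,120),minpix=20)
c=ctrl.camera('scene');blobs(c,96,108,(430,530,-200,220));blobs(c,140,156,(500,750,-80,120),minpix=20)
T=tool(90.2,28)
to([((649.5,30,210),T),((649.5,-6.7,200),T),((649.5,-6.7,121),T)])"
```

```text
710 px [225. 229.] c [477.4 -52.3] size [60.2 42.5] ang 0.2 z 100.9 col [28.  28.  27.5]
k
150 px [192. 322.] c [649.    2.3] size [21. 20.] ang 11.0 z 148.8 col [59. 58. 58.]
832 px [221. 271.] c [ 486.3 -115.9] size [ 65.4 176.9] ang 8.0 z 102.2 col [24. 24. 24.]
109 px [259. 311.] c [649.9   2.3] size [20.5 21.3] ang 66.4 z 149.3 col [42. 40. 41.]
t 15.33 p [474.8  36.5 200.6] gap 60.0 x-yaw 90.3 zax [-0.002 -0.469 -0.883] F [-1.1  0.1  0.6] q [ 0.37  0.26  1.78 -0.47  1.31  0.53]
(649.5, 30, 210) -> [-1.08 17.47 -0.55] [-0.1 -0.   0. ]
(649.5, -6.7, 200) -> [-3.85 17.46  2.05] [-0.1 -0.   0. ]
(649.5, -6.7, 121) -> [-0.15 17.49  9.03] [-0.1 -0.   0. ]
```

View pics/side3.png

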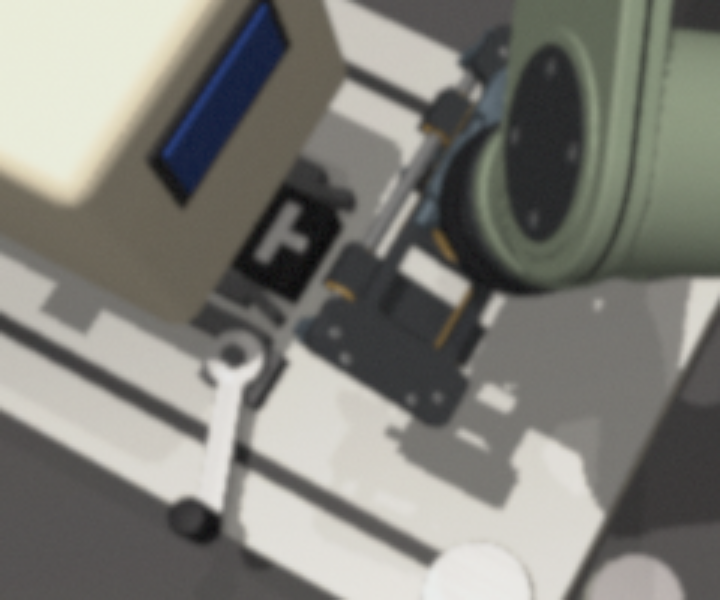

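The crop shows mount4 seated at (290, 240), level with the lead tips, and the knob at (193, 520) unmoved. Next I go over the knob and straddle it.

Call:
carry_out --newtons 12 --plan '[[[-0.1,1.7,0],[0,0,0],6],[[-0.2,3.5,-0.1],[0,0,0],6],[[-0.4,6,-0.2],[0,0,0],6],[[-0.6,8.5,-0.3],[0,0,0],6],[[-0.8,11,-0.4],[0,0,0],6],[[-1,13.5,-0.5],[0,0,0],6],[[-1.1,15.5,-0.5],[0,0,0],6],[[-1.1,17,-0.5],[0,0,0],6],[[-2,17.45,0.3],[0,0,0],6],[[-3,17.45,1.3],[0,0,0],6],[[-3.85,17.45,2.05],[0,0,0],6],[[-3.85,17.45,2.05],[0,0,0],6],[[-3.85,17.45,2.05],[0,0,0],6]]'

```text
clock: 16.42
eef_pos: [649.1, -7.4, 201.6]
orientation: [0.686, 0.687, -0.171, 0.17]
ft_force: [0.4, 1.4, 0.1]
finger_gap: 60.2
grip_force: 0.0
```

```bash
python3 -c "
from h import *
T=tool(90.2,28)
to([((649.5,-6.7,121),T)])"
```

```text
t 16.42 p [649.1  -7.4 201.6] gap 60.2 x-yaw 90.1 zax [-0.001 -0.468 -0.884] F [0.4 1.4 0.1] q [ 0.21  0.5   1.41 -0.49  1.37  0.34]
(649.5, -6.7, 121) -> [3.83 0.05 7.09] [-0.1 -0.1 -0.1]
```

Call:
carry_out --newtons 12 --plan '[[[0.8,0.05,1.5],[0,0,0],6],[[1.7,0.05,3.1],[0,0,0],6],[[2.5,0.05,4.6],[0,0,0],6],[[3.2,0.05,5.9],[0,0,0],6],[[3.6,0.05,6.7],[0,0,0],6],[[3.8,0.05,7.1],[0,0,0],6],[[3.8,0.05,7.1],[0,0,0],5],[[3.8,0.05,7.1],[0,0,0],4],[[3.8,0.05,7.1],[0,0,0],3],[[3.8,0.05,7.1],[0,0,0],2.2],[[3.8,0.05,7.1],[0,0,0],1.8],[[3.8,0.05,7.1],[0,0,0],1.5],[[3.8,0.05,7.1],[0,0,0],1.5]]'

```text
clock: 17.5
eef_pos: [649.8, -6.0, 121.8]
orientation: [0.685, 0.687, -0.171, 0.17]
ft_force: [-3.9, 0.5, 4.0]
finger_gap: 22.0
grip_force: 12.0
```

```bash
python3 -c "
from h import *
from rig import ctrl
s=ctrl.read_state(); R=Ro.from_quat(s['orientation']);p=s['eef_pos']
to([],s)
g=p-19*R.as_matrix()[:,2]; print('grasp',g.round(1))
P=np.array([556.3,-37]); 
a0=np.degrees(np.arctan2(*(g[:2]-P)[::-1])); print(a0,np.hypot(*(g[:2]-P)))
k0=P+100*np.array([np.cos(np.radians(a0)),np.sin(np.radians(a0))])
for a in np.linspace(a0,91,17)[1:]:
    k=P+100*np.array([np.cos(np.radians(a)),np.sin(np.radians(a))]); d=np.r_[k-k0,0]
    print(round(a),(R.inv().apply(d)/10).round(2).tolist())"
```

```text
t 17.5 p [649.8  -6.  121.8] gap 22.0 x-yaw 90.2 zax [-0.001 -0.469 -0.883] F [-3.9  0.5  4. ] q [ 0.21  0.56  1.51 -0.51  1.22  0.42]
grasp [649.9   2.9 138.6]
23.07464429470854 101.70745939304305
27 [0.59, -0.31, -0.31]
32 [1.16, -0.68, -0.62]
36 [1.71, -1.09, -0.9]
40 [2.23, -1.54, -1.18]
44 [2.71, -2.04, -1.43]
49 [3.17, -2.57, -1.67]
53 [3.58, -3.15, -1.89]
57 [3.96, -3.75, -2.09]
61 [4.3, -4.39, -2.27]
66 [4.59, -5.05, -2.42]
70 [4.84, -5.73, -2.55]
74 [5.05, -6.44, -2.66]
78 [5.21, -7.16, -2.74]
83 [5.32, -7.89, -2.8]
87 [5.38, -8.62, -2.83]
91 [5.39, -9.36, -2.84]
```

Call:
carry_out --plan '[[[0.3,-0.15,-0.15],[0,0,0],1.5],[[0.59,-0.31,-0.31],[0,0,0],1.5],[[1.16,-0.68,-0.62],[0,0,0],1.5],[[1.71,-1.09,-0.9],[0,0,0],1.5],[[2.23,-1.54,-1.18],[0,0,0],1.5],[[2.71,-2.04,-1.43],[0,0,0],1.5],[[3.17,-2.57,-1.67],[0,0,0],1.5],[[3.58,-3.15,-1.89],[0,0,0],1.5],[[3.96,-3.75,-2.09],[0,0,0],1.5],[[4.3,-4.39,-2.27],[0,0,0],1.5],[[4.59,-5.05,-2.42],[0,0,0],1.5],[[4.84,-5.73,-2.55],[0,0,0],1.5],[[5.05,-6.44,-2.66],[0,0,0],1.5],[[5.21,-7.16,-2.74],[0,0,0],1.5],[[5.32,-7.89,-2.8],[0,0,0],1.5],[[5.38,-8.62,-2.83],[0,0,0],1.5],[[5.39,-9.1,-2.84],[0,0,0],1.5],[[5.39,-9.4,-2.84],[0,0,0],1.5],[[5.39,-9.6,-2.84],[0,0,0],1.5],[[5.39,-9.6,-2.84],[0,0,0],1.5]]'

```text
clock: 19.17
eef_pos: [560.9, 59.7, 121.9]
orientation: [0.685, 0.689, -0.161, 0.173]
ft_force: [8.0, 9.8, -0.0]
finger_gap: 21.7
grip_force: 12.0
```

```bash
cat > g.py <<'E'
from h import *
from rig import ctrl
s=ctrl.read_state(); R=Ro.from_quat(s['orientation']);p=s['eef_pos']
to([],s); g=p-19*R.as_matrix()[:,2]; v=g[:2]-[556.3,-37]; print('grasp',g.round(1),np.degrees(np.arctan2(v[1],v[0])),np.hypot(*v))
E
python3 g.py
```

```text
t 19.17 p [560.9  59.7 121.9] gap 21.7 x-yaw 90.2 zax [ 0.017 -0.459 -0.888] F [ 8.   9.8 -0. ] q [ 0.35  0.46  1.7  -0.49  1.19  0.58]
grasp [560.5  68.5 138.8] 87.69933589687615 105.55854830416197
```

Call:
carry_out --plan '[[[-0.15,-0.3,0.08],[0,0,0],1.5],[[-0.3,-0.6,0.16],[0,0,0],1.5],[[-0.35,-0.9,0.18],[0,0,0],1.5],[[-0.35,-1.2,0.18],[0,0,0],1.5],[[-0.35,-1.2,0.18],[0,0,0],1.5],[[-0.35,-1.2,0.18],[0,0,0],1.5]]'

```text
clock: 19.67
eef_pos: [556.2, 58.5, 122.2]
orientation: [0.684, 0.691, -0.154, 0.176]
ft_force: [24.2, 13.0, -7.1]
finger_gap: 23.6
grip_force: 12.0
```

```bash
python3 g.py
```

```text
t 19.67 p [556.2  58.5 122.2] gap 23.6 x-yaw 90.1 zax [ 0.033 -0.453 -0.891] F [24.2 13.  -7.1] q [ 0.35  0.44  1.72 -0.5   1.16  0.58]
grasp [555.6  67.1 139.1] 90.37554385138115 104.07795252651259
```

Call:
carry_out --plan '[[[0,0.4,0],[0,0,0],1.5],[[0,0.7,0],[0,0,0],1.5],[[0,0.8,0],[0,0,0],3],[[0,0.8,0],[0,0,0],4],[[0,0.8,0],[0,0,0],5],[[0,0.8,0],[0,0,0],6],[[0,0.8,0],[0,0,0],6],[[-0.5,0.8,-0.9],[0,0,0],6],[[-1.5,0.8,-2.7],[0,0,0],6],[[-3,0.8,-5.4],[0,0,0],6],[[-4.5,0.8,-8],[0,0,0],6],[[-3,0.8,-11],[0,0,0],6],[[0,0.8,-13],[0,0,0],6],[[3,0.8,-15],[0,0,0],6],[[6,0.8,-17],[0,0,0],6],[[9,0.8,-19],[0,0,0],6],[[12,0.8,-20],[0,0,0],6],[[12,0.8,-20],[0,0,0],6],[[12,0.8,-20],[0,0,0],6]]'

```text
clock: 21.25
eef_pos: [549.6, 251.4, 241.5]
orientation: [0.684, 0.688, -0.171, 0.171]
ft_force: [-0.9, -0.8, 0.0]
finger_gap: 59.9
grip_force: 0.0
```

```bash
python3 -c "
from h import *
from rig import ctrl
for n in ['side','scene']:
    c=ctrl.camera(n); print(n); blobs(c,96,108,(430,700,-200,220));print('k');blobs(c,140,156,(500,750,-10,120),minpix=20)
    print('ref');blobs(c,79,90,(500,800,0,300));print('jar');blobs(c,44,56,(540,600,200,270));print('r1');blobs(c,24,36,(430,490,350,420));print('r2');blobs(c,96,108,(350,410,20,100))
    cv2.imwrite(f'pics/{n}4.png',cv2.resize(c['image'][150:350,130:370,::-1],(720,600)))
to([])"
```

```text
side
716 px [226. 227.] c [474.3 -52.1] size [43.3 60.2] ang 89.4 z 100.9 col [27. 27. 27.]
546 px [221. 277.] c [563.1  -1.4] size [104.   32.5] ang 80.6 z 104.9 col [218. 216. 212.]
k
139 px [252. 293.] c [562.5  63.5] size [19.6 20.9] ang 74.2 z 148.5 col [64. 63. 62.]
ref
1083 px [288. 348.] c [609.5 154.3] size [62.9 62.3] ang 27.8 z 84.0 col [233. 236. 235.]
jar
634 px [340. 350.] c [566.2 236.4] size [52.5 53.2] ang 1.4 z 49.1 col [186. 179. 176.]
r1
r2
326 px [303. 212.] c [380.5  58.9] size [39.4 37.2] ang 28.3 z 99.0 col [59.  58.  56.5]
scene
855 px [219. 271.] c [ 493.9 -116.7] size [ 66.  188.7] ang 15.8 z 102.0 col [25. 25. 26.]
407 px [263. 293.] c [564.6   5.1] size [117.6  34.3] ang 82.0 z 105.6 col [177. 172. 166.]
k
93 px [294. 280.] c [563.3  63.5] size [20.6 21. ] ang 26.5 z 149.3 col [41. 39. 41.]
ref
632 px [338. 319.] c [610.6 155.3] size [62.3 63. ] ang 1.0 z 85.1 col [206. 199. 192.]
jar
435 px [376. 315.] c [567.3 237.6] size [53.4 56. ] ang 2.1 z 50.2 col [144. 136. 134.]
r1
184 px [437. 286.] c [457.  389.9] size [38.1 40.9] ang 78.3 z 30.2 col [28. 28. 29.]
r2
158 px [297. 241.] c [382.2  59.9] size [37.8 39. ] ang 67.7 z 100.5 col [31.  30.5 31.5]
t 21.35 p [549.9 249.4 242.1] gap 59.9 x-yaw 90.2 zax [ 0.    -0.469 -0.883] F [-0.2  0.1 -0.3] q [ 0.62  0.5   1.3  -0.39  1.63  0.65]
```

View pics/side4.png

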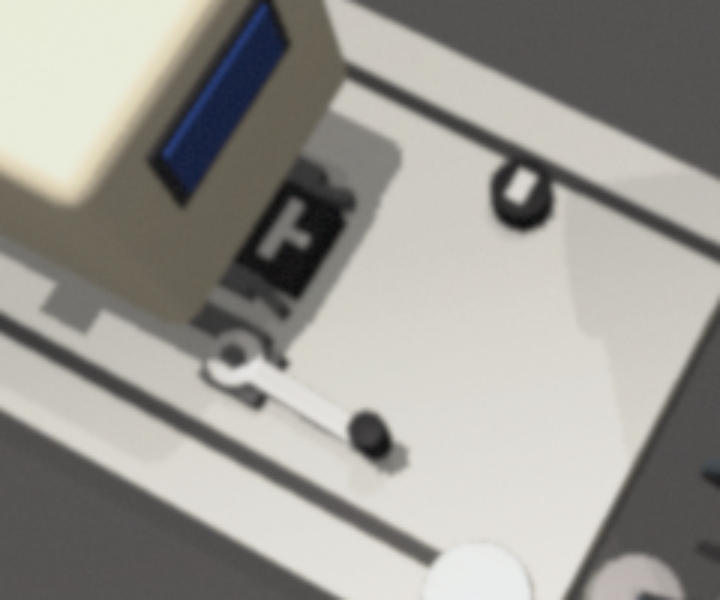

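View pics/scene4.png

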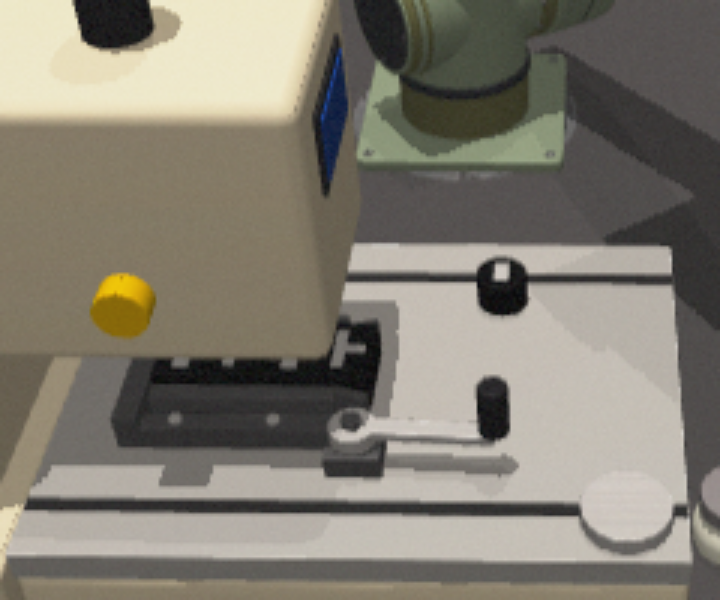

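The crops show the mounts seated and the bystanders unmoved. The knob is at (562.9, 63.5), about 3–4° short of closed, probably drawn back a little during release. I'll finish by pushing with closed fingers from its +x side.

```bash
python3 -c "
from h import *
T=tool(90.2,28)
to([((610,54.6,190),T),((610,54.6,121),T),((587,54.6,121),T),((580,54.6,121),T)])"
```

```text
t 21.35 p [549.9 249.4 242.1] gap 59.9 x-yaw 90.2 zax [ 0.    -0.469 -0.883] F [-0.2  0.1 -0.3] q [ 0.62  0.5   1.3  -0.39  1.63  0.65]
(610, 54.6, 190) -> [-14.77   5.97  13.75] [ 0. -0. -0.]
(610, 54.6, 121) -> [-11.54   5.97  19.84] [ 0. -0. -0.]
(587, 54.6, 121) -> [-11.53   3.67  19.84] [ 0. -0. -0.]
(580, 54.6, 121) -> [-11.53   2.97  19.84] [ 0. -0. -0.]
```

Call:
carry_out --plan '[[[-1.5,0.6,1.4],[0,0,0],4],[[-4,1.6,3.7],[0,0,0],2],[[-6.5,2.6,6],[0,0,0],0],[[-9,3.6,8.4],[0,0,0],0],[[-11.5,4.6,10.7],[0,0,0],0],[[-13.5,5.5,12.6],[0,0,0],0],[[-14.8,6,13.75],[0,0,0],0],[[-14,6,15.2],[0,0,0],0],[[-13.1,6,17],[0,0,0],0],[[-12.3,6,18.5],[0,0,0],0],[[-11.7,6,19.5],[0,0,0],0],[[-11.5,6,19.8],[0,0,0],0],[[-11.5,6,19.8],[0,0,0],0],[[-11.5,5.4,19.8],[0,0,0],0],[[-11.5,4.8,19.8],[0,0,0],0],[[-11.5,4.3,19.8],[0,0,0],0],[[-11.5,3.9,19.8],[0,0,0],0],[[-11.5,3.6,19.8],[0,0,0],0],[[-11.5,3.4,19.8],[0,0,0],0],[[-11.5,3.4,19.8],[0,0,0],0]]'

```text
clock: 23.02
eef_pos: [584.9, 56.4, 121.2]
orientation: [0.685, 0.687, -0.17, 0.171]
ft_force: [0.6, 0.1, 0.3]
finger_gap: 0.6
grip_force: 0.2
```

Call:
carry_out --plan '[[[0,-0.2,0],[0,0,0],0],[[0,-0.4,0],[0,0,0],0],[[0,-0.6,0],[0,0,0],0],[[0,-0.8,0],[0,0,0],0],[[0,-0.8,0],[0,0,0],0]]'

```text
clock: 23.43
eef_pos: [580.5, 57.1, 121.3]
orientation: [0.685, 0.688, -0.167, 0.173]
ft_force: [7.8, 0.4, -1.5]
finger_gap: 0.6
grip_force: 4.0
```

Call:
carry_out --plan '[[[0,-0.2,0],[0,0,0],0],[[0,-0.4,0],[0,0,0],0],[[0,-0.6,0],[0,0,0],0],[[0,-0.8,0],[0,0,0],0],[[0,-0.8,0],[0,0,0],0]]'

```text
clock: 23.85
eef_pos: [578.8, 57.5, 121.6]
orientation: [0.684, 0.689, -0.161, 0.177]
ft_force: [23.4, -3.3, -8.9]
finger_gap: 0.3
grip_force: 10.9
```

Call:
carry_out --plan '[[[0,-0.2,0],[0,0,0],0],[[0,-0.4,0],[0,0,0],0],[[0,-0.4,0],[0,0,0],0]]'

```text
clock: 24.1
eef_pos: [578.7, 57.6, 121.8]
orientation: [0.683, 0.69, -0.158, 0.18]
ft_force: [32.7, -6.8, -14.3]
finger_gap: 0.6
grip_force: 15.1
```

The lever is at its limit: 33 N with no further motion. I retreat toward +x, then up and away.

Call:
carry_out --plan '[[[0,1,0],[0,0,0],0],[[0,2,0],[0,0,0],0],[[0,3.5,0],[0,0,0],0],[[0,4.5,0],[0,0,0],0],[[-0.8,4.5,-1.5],[0,0,0],0],[[-2,4.5,-4],[0,0,0],0],[[-3.5,4.5,-7],[0,0,0],0],[[-2,4.5,-10],[0,0,0],0],[[1,4.5,-12],[0,0,0],0],[[4,4.5,-14],[0,0,0],0],[[7,4.5,-16],[0,0,0],0],[[10,4.5,-18],[0,0,0],0],[[12,4.5,-20],[0,0,0],0],[[12,4.5,-20],[0,0,0],0],[[12,4.5,-20],[0,0,0],0]]'

```text
clock: 25.35
eef_pos: [608.8, 257.5, 240.7]
orientation: [0.684, 0.688, -0.171, 0.171]
ft_force: [0.1, 0.4, -0.1]
finger_gap: 0.4
grip_force: 0.0
```

```bash
python3 -c "
from h import *
from rig import ctrl
for n in ['side','scene']:
    c=ctrl.camera(n); print(n); blobs(c,96,108,(430,530,-80,220));print('arm');blobs(c,101,110,(530,700,-70,220));print('k');blobs(c,140,156,(500,750,-10,120),minpix=20)
    print('ref');blobs(c,79,90,(570,800,100,300));print('jar');blobs(c,44,56,(540,600,200,270))
to([])"
```

```text
side
718 px [226. 227.] c [474.5 -51.9] size [42.8 59.8] ang 89.8 z 100.9 col [28. 27. 27.]
arm
554 px [221. 277.] c [555.3  -2.6] size [ 32.9 101.7] ang 3.1 z 105.0 col [218. 215. 211.]
k
141 px [252. 293.] c [562.7  63.7] size [20.8 20.8] ang 72.6 z 148.5 col [64. 62. 63.]
ref
1084 px [288. 348.] c [609.6 154.2] size [63.  62.3] ang 28.4 z 84.1 col [234. 236. 235.]
jar
719 px [341. 350.] c [566.4 237.2] size [55.  52.4] ang 88.8 z 49.0 col [178. 171. 167.]
scene
354 px [245. 268.] c [475.4 -54.8] size [48.9 64.2] ang 88.3 z 102.2 col [23. 23. 23.]
arm
390 px [263. 293.] c [564.1   7.1] size [121.5  33.1] ang 81.7 z 105.9 col [192.5 186.  180. ]
k
95 px [294. 280.] c [563.5  63. ] size [21.7 21. ] ang 46.8 z 149.1 col [41. 38. 41.]
ref
636 px [338. 319.] c [610.7 155.3] size [63.6 63. ] ang 1.1 z 85.1 col [206. 199. 192.]
jar
431 px [376. 315.] c [566.8 236.8] size [54.8 54.7] ang 68.9 z 50.2 col [141. 133. 131.]
t 25.45 p [608.8 255.2 240.7] gap 0.4 x-yaw 90.2 zax [-0.    -0.469 -0.883] F [ 0.   0.4 -0.3] q [ 0.58  0.59  1.15 -0.41  1.68  0.59]
```

```bash
cat > arm.py <<'E'
from h import *
def arm(c,box):
    P,ok=cloud(c); im=c['image'].min(2)
    m=ok&(P[...,2]>101)&(P[...,2]<109)&(im>110)&(P[...,0]>box[0])&(P[...,0]<box[1])&(P[...,1]>box[2])&(P[...,1]<box[3])
    q=P[m][:,:2].astype(np.float32)
    if len(q)<20: return print('few',len(q))
    vx,vy,x,y=cv2.fitLine(q,cv2.DIST_HUBER,0,.01,.01).ravel()
    a=np.degrees(np.arctan2(vy,vx))%180; print(len(q),'angle',a.round(1),'pt',x.round(1),y.round(1))
def ring(c):  # pivot ring: light points near the boss
    P,ok=cloud(c); im=c['image'].min(2)
    m=ok&(P[...,2]>101)&(P[...,2]<112)&(im>110)&(P[...,1]<-15)&(P[...,1]>-70)&(P[...,0]>525)&(P[...,0]<590)
    q=P[m]; print('ring bbox',q[:,:2].min(0).round(1),q[:,:2].max(0).round(1),cv2.minEnclosingCircle(q[:,:2].astype(np.float32)))
if __name__=='__main__':
    from rig import ctrl
    for n in ['side','scene']:
        c=dict(np.load(n+'0.npz')); print(n,'start'); arm(c,(585,635,-60,30)); ring(c)
        c=ctrl.camera(n); np.savez(n+'5.npz',**c); print('now'); arm(c,(530,590,-8,48)); ring(c)
E
python3 arm.py
```

```text
side start
277 angle 26.2 pt 610.4 -13.9
ring bbox [541.6 -53.3] [590.  -15.1] ((566.1923828125, -27.470535278320312), 26.585689544677734)
now
247 angle 84.6 pt 560.6 18.3
ring bbox [541.8 -53.8] [573.6 -15.3] ((558.58203125, -34.173824310302734), 19.672700881958008)
scene start
71 angle 13.0 pt 603.2 -20.1
ring bbox [540.6 -49. ] [589.9 -15.1] ((565.6626586914062, -26.724767684936523), 25.969093322753906)
now
157 angle 86.8 pt 561.9 19.9
ring bbox [541.5 -50.3] [574.3 -15. ] ((558.15966796875, -32.48428726196289), 18.79297637939453)
```

```bash
python3 -c "
from h import *
T=tool(90.2,28)
to([((612,54.6,190),T),((612,54.6,121),T),((590,54.6,121),T),((580,54.6,121),T)])"
```

```text
t 25.55 p [609.  254.6 241. ] gap 0.8 x-yaw 90.1 zax [-0.001 -0.469 -0.883] F [ 0.7  0.5 -0.4] q [ 0.58  0.59  1.15 -0.41  1.68  0.59]
(612, 54.6, 190) -> [-15.27   0.28  13.88] [-0.  -0.  -0.1]
(612, 54.6, 121) -> [-12.03   0.29  19.98] [-0.  -0.  -0.1]
(590, 54.6, 121) -> [-12.03  -1.91  19.98] [-0.  -0.  -0.1]
(580, 54.6, 121) -> [-12.03  -2.91  19.98] [-0.  -0.  -0.1]
```

Call:
carry_out --plan '[[[-2,0,1.8],[0,0,0],0],[[-5,0.1,4.5],[0,0,0],0],[[-8,0.2,7.3],[0,0,0],0],[[-11,0.3,10],[0,0,0],0],[[-13.5,0.3,12.3],[0,0,0],0],[[-15.3,0.3,13.9],[0,0,0],0],[[-14.3,0.3,15.7],[0,0,0],0],[[-13.3,0.3,17.6],[0,0,0],0],[[-12.4,0.3,19.2],[0,0,0],0],[[-12,0.3,20],[0,0,0],0],[[-12,-0.5,20],[0,0,0],0],[[-12,-1.2,20],[0,0,0],0],[[-12,-1.7,20],[0,0,0],0],[[-12,-2.2,20],[0,0,0],0],[[-12,-2.6,20],[0,0,0],0],[[-12,-3,20],[0,0,0],0],[[-12,-3.4,20],[0,0,0],0],[[-12,-3.8,20],[0,0,0],0],[[-12,-4.1,20],[0,0,0],0],[[-12,-4.1,20],[0,0,0],0]]'

```text
clock: 27.22
eef_pos: [578.7, 57.6, 122.5]
orientation: [0.683, 0.69, -0.161, 0.178]
ft_force: [22.7, -4.3, -9.2]
finger_gap: 0.5
grip_force: 10.7
```

```bash
python3 - <<'E'
from h import *
from arm import *
from rig import ctrl
to([])
ims=[]
for n in ['side','scene','wrist']:
    c=ctrl.camera(n); np.savez(n+'6.npz',**c); print(n); arm(c,(530,590,-8,48)); blobs(c,140,156,(530,600,30,100),minpix=20)
    ims.append(c['image'][...,::-1])
a=cv2.resize(ims[1][220:340,190:330],(350,300));b=cv2.resize(ims[0][200:340,150:310],(350,300));w=cv2.resize(ims[2],(400,300))
cv2.imwrite('pics/press.png',np.vstack([np.hstack([a,b]),np.hstack([w,np.zeros((300,300,3),np.uint8)])]))
E
```

```text
t 27.22 p [578.7  57.6 122.5] gap 0.5 x-yaw 90.2 zax [ 0.025 -0.465 -0.885] F [22.7 -4.3 -9.2] q [ 0.34  0.48  1.66 -0.5   1.19  0.56]
side
218 angle 87.5 pt 557.4 14.9
scene
143 angle 88.9 pt 558.6 17.6
46 px [288. 284.] c [569.5  53.7] size [10.3 42.1] ang 87.7 z 148.7 col [57.  63.5 69. ]
wrist
few 0
202 px [314. 289.] c [574.   90.2] size [ 4.6 10.2] ang 2.4 z 148.1 col [35.  39.  40.5]
201 px [327. 289.] c [579.7  89.9] size [4.7 9.6] ang 4.8 z 147.9 col [34. 34. 36.]
```

View pics/press.png

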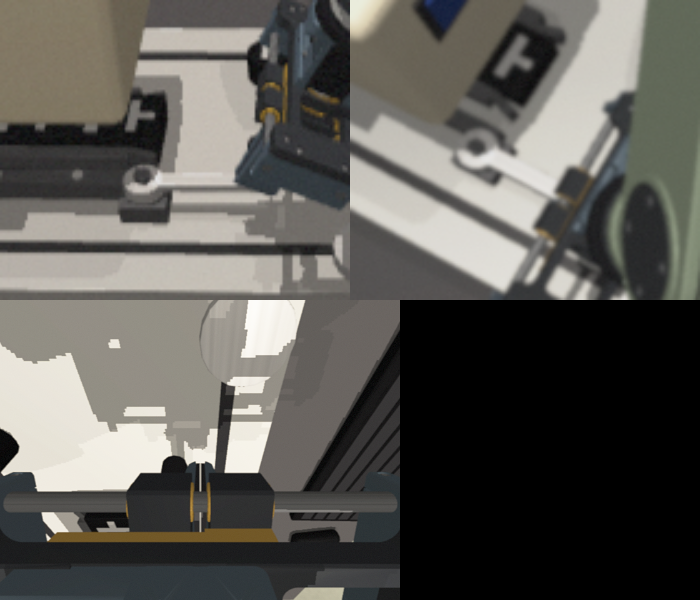

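The picture shows the fingers pressing the knob, with the lever arm at about 90° (2.5–3° more than at rest), so it springs back slightly on release. I'll unload slowly so friction can hold it.

Call:
carry_out --plan '[[[0,-0.3,0],[0,0,0],0],[[0,-0.5,0],[0,0,0],0],[[0,-0.5,0],[0,0,0],0],[[0,-0.5,0],[0,0,0],0],[[0,-0.5,0],[0,0,0],0],[[0,-0.4,0],[0,0,0],0],[[0,-0.3,0],[0,0,0],0],[[0,-0.2,0],[0,0,0],0],[[0,-0.1,0],[0,0,0],0],[[0,0,0],[0,0,0],0],[[0,0.1,0],[0,0,0],0],[[0,0.2,0],[0,0,0],0],[[0,0.3,0],[0,0,0],0],[[0,0.4,0],[0,0,0],0],[[0,0.45,0],[0,0,0],0],[[0,0.5,0],[0,0,0],0],[[0,0.55,0],[0,0,0],0],[[0,0.6,0],[0,0,0],0],[[0,0.6,0],[0,0,0],0]]'

```text
clock: 28.95
eef_pos: [578.9, 57.4, 122.1]
orientation: [0.685, 0.688, -0.166, 0.173]
ft_force: [8.2, 0.4, -1.2]
finger_gap: 0.5
grip_force: 4.1
```

```bash
cat > p.py <<'E'
from arm import *
from rig import ctrl
to([])
for n in ['side','scene']:
    c=ctrl.camera(n);arm(c,(530,590,-8,48))
E
python3 p.py
```

```text
t 28.95 p [578.9  57.4 122.1] gap 0.5 x-yaw 90.1 zax [ 0.011 -0.466 -0.885] F [ 8.2  0.4 -1.2] q [ 0.34  0.48  1.65 -0.49  1.21  0.56]
212 angle 87.9 pt 557.2 14.7
140 angle 89.6 pt 558.0 16.3
```

Still held at 8 N, with the lever in place. I continue unloading slowly.

Call:
carry_out --plan '[[[0,0.05,0],[0,0,0],0],[[0,0.1,0],[0,0,0],0],[[0,0.15,0],[0,0,0],0],[[0,0.2,0],[0,0,0],0],[[0,0.25,0],[0,0,0],0],[[0,0.3,0],[0,0,0],0],[[0,0.3,0],[0,0,0],0],[[0,0.35,0],[0,0,0],0],[[0,0.4,0],[0,0,0],0],[[0,0.4,0],[0,0,0],0]]'

```text
clock: 29.88
eef_pos: [579.1, 56.4, 121.1]
orientation: [0.685, 0.687, -0.17, 0.171]
ft_force: [4.5, 2.9, 3.3]
finger_gap: 0.7
grip_force: 2.3
```

```bash
python3 p.py
```

```text
t 29.88 p [579.1  56.4 121.1] gap 0.7 x-yaw 90.2 zax [ 0.002 -0.468 -0.884] F [4.5 2.9 3.3] q [ 0.33  0.49  1.65 -0.49  1.22  0.55]
211 angle 90.0 pt 557.2 13.9
134 angle 91.9 pt 557.7 15.8
```

Call:
carry_out --plan '[[[0,0.04,0],[0,0,0],0],[[0,0.08,0],[0,0,0],0],[[0,0.12,0],[0,0,0],0],[[0,0.16,0],[0,0,0],0],[[0,0.2,0],[0,0,0],0],[[0,0.25,0],[0,0,0],0],[[0,0.3,0],[0,0,0],0],[[0,0.35,0],[0,0,0],0],[[0,0.4,0],[0,0,0],0],[[0,0.4,0],[0,0,0],0]]'

```text
clock: 30.82
eef_pos: [582.3, 55.9, 120.4]
orientation: [0.685, 0.687, -0.171, 0.17]
ft_force: [1.1, -0.6, 1.4]
finger_gap: 1.0
grip_force: 0.8
```

```bash
python3 p.py
```

```text
t 30.82 p [582.3  55.9 120.4] gap 1.0 x-yaw 90.2 zax [-0.    -0.469 -0.883] F [ 1.1 -0.6  1.4] q [ 0.33  0.49  1.64 -0.49  1.22  0.55]
207 angle 89.0 pt 558.6 13.5
135 angle 85.7 pt 560.2 15.5
```

Call:
carry_out --plan '[[[0,0.1,0],[0,0,0],0],[[0,0.2,0],[0,0,0],0],[[0,0.4,0],[0,0,0],0],[[0,0.8,0],[0,0,0],0],[[0,1.5,0],[0,0,0],0],[[0,2.5,0],[0,0,0],0],[[0,3.5,0],[0,0,0],0],[[-0.8,4,-1.5],[0,0,0],0],[[-2,4,-4],[0,0,0],0],[[-3.5,4,-7],[0,0,0],0],[[-2,4,-10],[0,0,0],0],[[1,4,-12],[0,0,0],0],[[4,4,-14],[0,0,0],0],[[7,4,-16],[0,0,0],0],[[10,4,-18],[0,0,0],0],[[12,4,-20],[0,0,0],0],[[12,4,-20],[0,0,0],0],[[12,4,-20],[0,0,0],0]]'

```text
clock: 32.42
eef_pos: [622.9, 257.8, 240.8]
orientation: [0.684, 0.688, -0.17, 0.171]
ft_force: [0.7, -0.0, -0.7]
finger_gap: 0.3
grip_force: 0.0
```

```bash
python3 p.py; python3 -c "
from h import *
from rig import ctrl
for n in ['side','scene']:
    c=ctrl.camera(n);blobs(c,140,156,(500,750,-10,120),minpix=20);blobs(c,96,108,(430,530,-80,220))
c=ctrl.camera('scene')
P,ok=cloud(c)
for lo,hi in ((-200,-160),(-155,-120),(-115,-80),(-70,-40)):
    m=ok&(P[...,2]>100)&(P[...,2]<105)&(P[...,1]>lo)&(P[...,1]<hi)&(P[...,0]>430)&(P[...,0]<520)
    print(lo,m.sum(),P[m][:,0].max() if m.any() else 0, np.median(P[m][:,2]) if m.any() else 0)
"
```

```text
t 32.42 p [622.9 257.8 240.8] gap 0.3 x-yaw 90.3 zax [ 0.003 -0.468 -0.884] F [ 0.7 -0.  -0.7] q [ 0.57  0.61  1.11 -0.41  1.69  0.58]
252 angle 84.3 pt 560.3 18.2
156 angle 87.3 pt 561.9 21.2
139 px [252. 293.] c [562.6  63.5] size [19.7 21.3] ang 64.5 z 148.8 col [65. 63. 63.]
718 px [226. 227.] c [474.4 -51.6] size [42.5 60.2] ang 89.2 z 101.0 col [27. 27. 27.]
96 px [294. 280.] c [563.1  64.3] size [23.3 20.3] ang 2.7 z 149.2 col [41.  38.5 39. ]
358 px [245. 268.] c [474.7 -55.1] size [48.9 64.7] ang 89.3 z 102.4 col [23.5 23.  24. ]
-200 115 517.9100582638616 102.16790587724444
-155 93 506.6374041551734 102.46386236976427
-115 106 507.0336865489478 102.33409143536244
-70 205 505.98647931255374 102.63706408868646
```

The lever settles at the same point after every full press: it reaches the limit, then the clamp's elasticity brings it back slightly. The row is straight, seated and clamped, so I'm handing in.

```bash
python3 -c "
from rig import ctrl
print(ctrl.hand_in())"
```

```text
the job is handed in; nothing more can be done
None
```

I handed the job in, but the cam lever may not count as fully closed: I pushed it to its limit three times, and each time it settled back about 3° (roughly 96% closed), while all four mounts are in line, home against the stop and clamped; the bystanders did not move and nothing indicated contact with the head.

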